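Clear the sawn tube: fulls on the skid, offcuts through the scrap box flap

TASK

Clear the sawn steel tube off the bench. Put every short offcut into the green scrap box by pushing the spring flap in its top open, holding it open while the offcut goes through, and letting it swing shut again; lay the three full-length tubes flat on the wooden skid so that, with the one already strapped there, they make a tidy closed pinwheel, each tube's end against the next one's side. Leave the tin and the big nut about where they are.

Things in the scene. Friction and masses are not known exactly. Their poses are not given: they have to be found in the camera images.
- full1: full-length sawn piece of bare steel rectangular tube, 100 x 40 x 30 mm (x length, y width, z height), about 0.25 kg, loose; origin at its middle, x along its length; at the start it lies flat on its 40 mm face on the table (middle 15 mm up), roughly crossways to the robot
- full2: full-length sawn piece of bare steel rectangular tube, 100 x 40 x 30 mm (x length, y width, z height), about 0.25 kg, loose; origin at its middle, x along its length; at the start it lies flat on its 40 mm face on the table (middle 15 mm up), roughly crossways to the robot
- full3: full-length sawn piece of bare steel rectangular tube, 100 x 40 x 30 mm (x length, y width, z height), about 0.25 kg, loose; origin at its middle, x along its length; at the start it lies flat on its 40 mm face on the table (middle 15 mm up), roughly crossways to the robot
- offcut1: short offcut of the same tube, 55 x 40 x 30 mm (x length, y width, z height), about 0.14 kg, loose; origin at its middle, x along its length; at the start it lies flat on its 40 mm face on the table; two to four offcuts are present
- offcut2: short offcut of the same tube, 55 x 40 x 30 mm (x length, y width, z height), about 0.14 kg, loose; origin at its middle, x along its length; at the start it lies flat on its 40 mm face on the table; two to four offcuts are present
- offcut3: short offcut of the same tube, 55 x 40 x 30 mm (x length, y width, z height), about 0.14 kg, loose; origin at its middle, x along its length; at the start it lies flat on its 40 mm face on the table; two to four offcuts are present
- offcut4: short offcut of the same tube, 55 x 40 x 30 mm (x length, y width, z height), about 0.14 kg, loose; origin at its middle, x along its length; at the start it lies flat on its 40 mm face on the table; two to four offcuts are present
- skid: low wooden skid, 220 x 220 mm, fixed, origin in the middle of its underside, flat top 28 mm up. Four full tubes make one pinwheel layer on it, 144 mm square with a 64 mm square hole in the middle, each tube's end 4 mm from the side of the next. One tube, under a black strap, is already fixed there, along the skid's x with its middle at x -22, y -52 mm in the skid's frame
- slot1 (a point): middle of the second place of the pinwheel, on the skid's top (x 52, y -22 mm in the skid's frame); the tube here lies along the skid's y
- slot2 (a point): middle of the third place, on the skid's top (x 22, y 52 mm in the skid's frame); the tube here lies along the skid's x. Any full tube may take any place
- slot3 (a point): middle of the fourth place, on the skid's top (x -52, y 22 mm in the skid's frame); the tube here lies along the skid's y. Of each laid tube's inner long side, the 40 mm nearest one end is covered by the neighbour that butts against it; the other 60 mm face the open middle hole, where a finger has room
- scrapbox: green sheet-steel scrap box, fixed, closed but for a mouth in its top that a spring flap fills; origin on the table under the middle of the mouth; outside it runs from x -75 to 125 and y -85 to 85 mm in its frame, 220 mm high, walls and top 4 mm, the floor inside 4 mm up
- mouth (a point): middle of the mouth in the scrap box's top, 220 mm up; the mouth measures 130 mm along the box's x and 150 mm along its y. Offcuts let go at one and the same spot pile up high under the flap; let go some 30 mm to either side along y they spread
- flap (a joint): angle of the aluminium spring flap (127 x 146 x 3 mm) that fills the mouth, rad: 0 shut and level with the box top, up to 1.3 as it is pushed down into the box. Its hinge runs along the box's y at the mouth's edge at x -65 mm, where the knuckles show. The spring gives 0.24 Nm when shut and 0.15 Nm more per rad, too stiff for an offcut's weight; it swings shut by itself
- flap_edge (a point): middle of the flap's free edge (black rubber strip), 127 mm from its hinge. An offcut that alone holds the flap open is pushed back up when let go; a finger on the offcut's hinge side, its tip 45 to 50 mm below the box top, keeps the flap down while the offcut is let go and slides off into the box
- tin: small grey round tin, 42 mm across, 55 mm tall, a bystander standing among the tubes; origin under its middle
- nut: large dark hexagon nut, 45 mm across flats, 24 mm tall, a bystander lying among the tubes; origin under its middle

How it is judged (in metres and radians):
At the end, for the whole second after the job is handed in: Every offcut is at rest inside the scrap box, its middle below 170 mm; the flap is shut (under 0.06 rad); each full tube lies flat on the skid, its middle within 12 mm of one of the three free pinwheel places and its length within 0.14 rad of that place's direction (((horizontal distance between full1 and slot1 below 0.012 m and angle between the x axis of full1 and the y axis of skid, either way round below 0.14 rad) or (horizontal distance between full1 and slot2 below 0.012 m and angle between the x axis of full1 and the x axis of skid, either way round below 0.14 rad) or (horizontal distance between full1 and slot3 below 0.012 m and angle between the x axis of full1 and the y axis of skid, either way round below 0.14 rad)) and z of full1 in the frame of skid between 0.037 and 0.049 m and angle between the z axis of each of full1, full2, full3 and the z axis of skid, either way round below 0.12 rad and linear speed of each of full1, full2, full3 below 0.02 m/s and ((horizontal distance between full2 and slot1 below 0.012 m and angle between the x axis of full2 and the y axis of skid, either way round below 0.14 rad) or (horizontal distance between full2 and slot2 below 0.012 m and angle between the x axis of full2 and the x axis of skid, either way round below 0.14 rad) or (horizontal distance between full2 and slot3 below 0.012 m and angle between the x axis of full2 and the y axis of skid, either way round below 0.14 rad)) and z of full2 in the frame of skid between 0.037 and 0.049 m and ((horizontal distance between full3 and slot1 below 0.012 m and angle between the x axis of full3 and the y axis of skid, either way round below 0.14 rad) or (horizontal distance between full3 and slot2 below 0.012 m and angle between the x axis of full3 and the x axis of skid, either way round below 0.14 rad) or (horizontal distance between full3 and slot3 below 0.012 m and angle between the x axis of full3 and the y axis of skid, either way round below 0.14 rad)) and z of full3 in the frame of skid between 0.037 and 0.049 m and x of offcut1 in the frame of scrapbox between -0.071 and 0.121 m and y of offcut1 in the frame of scrapbox between -0.081 and 0.081 m and z of offcut1 in the frame of scrapbox between 0 and 0.17 m and linear speed of each of offcut1, offcut2, offcut3, offcut4 below 0.03 m/s and x of offcut2 in the frame of scrapbox between -0.071 and 0.121 m and y of offcut2 in the frame of scrapbox between -0.081 and 0.081 m and z of offcut2 in the frame of scrapbox between 0 and 0.17 m and x of offcut3 in the frame of scrapbox between -0.071 and 0.121 m and y of offcut3 in the frame of scrapbox between -0.081 and 0.081 m and z of offcut3 in the frame of scrapbox between 0 and 0.17 m and x of offcut4 in the frame of scrapbox between -0.071 and 0.121 m and y of offcut4 in the frame of scrapbox between -0.081 and 0.081 m and z of offcut4 in the frame of scrapbox between 0 and 0.17 m and value of joint flap below 0.06 rad); the robot touches nothing.
It fails at once if the tin is pushed more than 8 cm away (distance of tin from where it was at the start of the episode above 0.08 m).
It fails at once if the nut is pushed more than 8 cm away (distance of nut from where it was at the start of the episode above 0.08 m).
Of offcut1, offcut2, offcut3, offcut4 only 2 to 4 are there at a start; the rules pass over those that are not, and their reading is None.
At some moment in a run one of full1, full2, full3 may be knocked a few centimetres aside while the robot is not near it.
Once in a run the grip may slacken for a moment while it holds something.
It also fails if it takes over 210 s, if anything falls off the work surface, if the arm or the gripper's body presses on something with over 40 N, if the wrist force passes 120 N, or if a joint passes its speed limit or range.

ROBOT

A 6-joint arm with a two-finger parallel gripper is mounted at the origin on the work surface. World frame = base frame: x ahead of the robot, y to its left, z up, the work surface at z = 0. Lengths are in m, angles in degrees, forces in N, time in s.
With the tool pointing down it reaches from about 0.3 to 0.75 m from the base axis. Payload 8.5 kg.
Tool frame: the origin (TCP) lies between the finger pads; the fingertips stand 25 mm ahead of it and the grasp point (between the pads) lies 6 mm ahead of it; x points along the fingers, y is the direction in which the jaws open and shut, and the axes are right-handed (so a half turn about x gives the same grasp; the last joint's range is limited). The gripper opens to 85 mm and grips with 20 to 120 N. Pads are 22 mm wide; open, the fingers measure 114 mm over their backs; the gripper's body (76 mm by 85 mm) begins 54 mm behind the grasp point. The pads swing forward as they close: fully open they stand 13 mm farther back than shut.
Start: joints at [58.425, 21.807, 74.336, -0, 83.858, -12.336], TCP at [0.181, 0.519, 0.256] pointing down, gripper open.
Joint ranges: [-178.18, 178.18], [-50.72, 133.34], [12.68, 142.11], [-81.47, 261.47], [9.98, 163.14], [-165.26, 165.26]. Speed limits (degrees/s): [136.94, 136.94, 180, 180, 180, 180].

INTERFACE

Orientations are given as a 3x3 rotation matrix whose columns are the frame's x, y, z axes.
In Python, from rig import sensors, get_image, workorder gives the robot as it stands.
- The arm moves only by the tool arm_command, never from a script. Its argument "plan" is a list that holds one entry, the list of rows, each a list of 6 numbers: the shift along the tool's x, y, z in units of 25 mm (1.0 is 25 mm), then the turn, a rotation vector about the tool's x, y, z in units of 6 degrees (1.0 is 6 degrees). In form: [[[dx, dy, dz, ax, ay, az], ...]]. A call has 1 to 10 rows; each row is the pose to reach, as a shift and turn from the pose commanded when the call began, along the tool's axes at that moment; what a row does not reach only later rows make up. A row lasts 1/10 s, in which the tool goes at most 50 mm and 8.59 degrees, less where a joint would pass 70% of its speed; a pose out of reach is approached as far as the arm can. A call with a gripper value outside its range is refused whole. "jaw" is the closure, from 0 (fully open) to 1 (shut), set as the call begins (left out, the last holds). The fingers move at their own pace and stop on an object; "newtons" is the grip in N (left out, the last holds). Time passes only in rows, so rows that repeat a pose let the fingers close. It gives the time, the measured TCP pose, the force and the opening at its end, in the units of the state.
- sensors.observe(): the state, without advancing time (a new reading comes with each control period).
- get_image(name): name is "scene" or "top" or "wrist"; returns a dict with "img" (480x640x3 uint8, red, green, blue), "fx", "fy", "cx", "cy" (pixels), "T" (4x4, takes a point from camera to world coordinates). Camera axes: x right, y up, looking along -z (the intrinsics and any distortion apply to the point x, -y, -z); pixel columns grow to the right and rows downward; lengths in m; the calibration is good to about 2 mm. A picture is of the moment at which its call begins. There is no depth.
- workorder.close_job(): hands the job in, once; it reports no verdict.
The state is a dict: "time_s": time; "q": joint angles; "qvel": joint speeds; "joint_efforts": joint torques, N m; "position": TCP position; "tool_rot": TCP orientation; "ft_force": force on the tool from outside, world axes, zero at the start; "wrist_torque": the same for the moment, N m; "grip_width": finger opening in m.
Only numpy, scipy, OpenCV 4.12 (cv2) and the standard library are available. Lean on these libraries where they do the work, as an engineer would, in place of code of your own. Each camera call takes 0.05 s, during which the arm holds its last target. There are 200 camera calls.

## Working session

There is one attempt and no reset: what is moved stays moved. The work goes in short steps, Python scripts to look and compute and a tool call to move; the robot and the scene stay as the last step left them, time stands still between calls to the robot, and variables do not carry over. Pictures are saved under pics/ and viewed, about 12 in all and at most 16, crops included, and the job is handed in when it is done.

Besides the shell and the picture viewer there is one more tool, called after ">>>" in YAML: its name, and indented under it one key for each argument. arm_command: Moves the arm, as the interface text tells. Its arguments: {"type":"object","properties":{"plan":{"type":"array","items":{"type":"array","items":{"type":"array","items":{"type":"number"}}}},"jaw":{"type":"number"},"newtons":{"type":"number"}},"required":["plan"]}

```bash
mkdir -p pics; ls
cat > h.py <<'E'
import numpy as np, cv2
from rig import sensors, get_image, workorder
def snap(n,f):
    d=get_image(n); cv2.imwrite('pics/'+f,cv2.cvtColor(d['img'],cv2.COLOR_RGB2BGR)); 
    np.savez('pics/'+f+'.npz',**{k:d[k] for k in d}); return d
def ray(d,u,v,z):
    T=np.array(d['T']); c=np.array([(u-d['cx'])/d['fx'],-(v-d['cy'])/d['fy'],-1.])
    r=T[:3,:3]@c; o=T[:3,3]; return o+r*(z-o[2])/r[2]
def proj(d,p):
    T=np.array(d['T']); c=T[:3,:3].T@(np.array(p)-T[:3,3]); return d['fx']*c[0]/-c[2]+d['cx'], d['fy']*-c[1]/-c[2]+d['cy']
E
python3 - <<'E'
from h import *
for n in ['top','scene']:
    d=snap(n,n+'0.png'); print(n,{k:np.round(d[k],3).tolist() for k in d if k!='img'})
print(sensors.observe())
E
```

```text
pics
top {'fx': 590.267, 'fy': 590.267, 'cx': 318.358, 'cy': 239.998, 'T': [[-0.015, 0.994, -0.106, 0.39], [-1.0, -0.013, 0.014, 0.008], [0.012, 0.106, 0.994, 1.608], [0.0, 0.0, 0.0, 1.0]]}
scene {'fx': 596.804, 'fy': 596.804, 'cx': 315.1, 'cy': 239.939, 'T': [[0.403, -0.678, 0.614, 1.285], [0.915, 0.289, -0.281, -0.305], [0.013, 0.676, 0.737, 1.027], [0.0, 0.0, 0.0, 1.0]]}
{'time_s': 0.1, 'q': array([ 5.84260295e+01,  2.18368882e+01,  7.43814351e+01,  7.87640683e-04,
        8.38591757e+01, -1.23374297e+01]), 'qvel': array([ 0.00815441, -0.02139961, -0.07514564,  0.02992929,  0.01431988,
       -0.02668   ]), 'joint_efforts': array([ 4.00770485e-03, -4.49222124e+01, -2.31660980e+01, -1.08008987e-04,
        3.59634680e-03, -1.01135388e-06]), 'position': array([0.18108893, 0.5190702 , 0.25576974]), 'tool_rot': array([[-7.19870531e-04,  3.29469786e-01,  9.44165844e-01],
       [-1.14522082e-03,  9.44165198e-01, -3.29470434e-01],
       [-9.99999085e-01, -1.31845444e-03, -3.02361043e-04]]), 'ft_force': array([-0.01793451,  0.70253989,  0.17578735]), 'wrist_torque': array([ 0.0094965 ,  0.0239913 , -0.00677236]), 'grip_width': 0.08544220992778088}
```

View pics/top0.png

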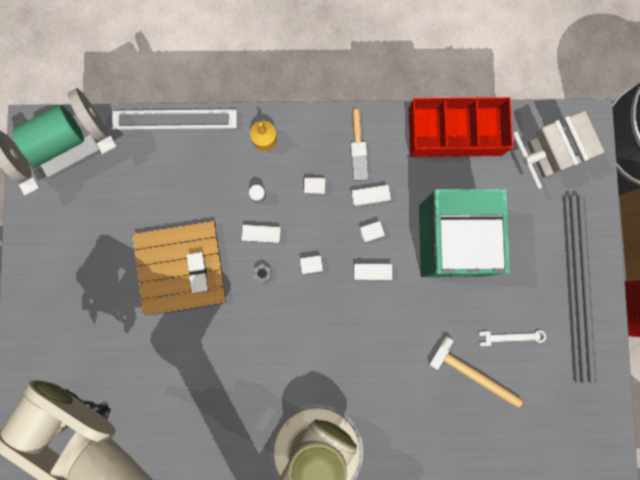

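View pics/scene0.png

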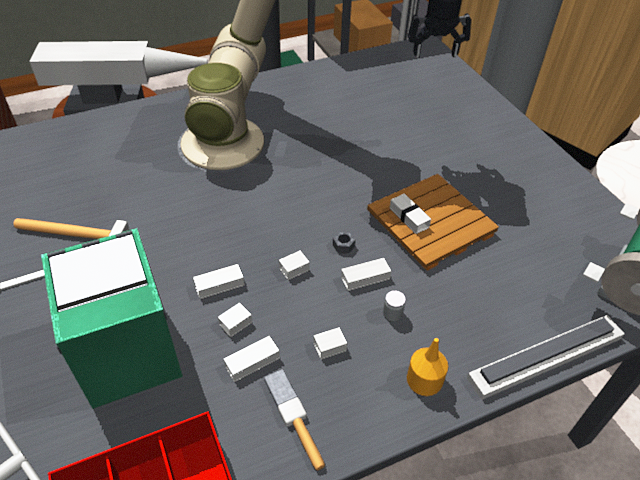

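The top view shows full tubes at about (261,233), (371,195) and (373,271). Offcuts are at (314,185), (372,231) and (311,264), so there are three. The tin is at (257,192), the nut at (262,272), the skid near (180,268), and the box flap at (474,244). The hinge is on the robot side.

```bash
cat >> h.py <<'E'
def rect(d,m,z,lo,hi):
    out=[]
    for c in cv2.findContours(m.astype(np.uint8),cv2.RETR_EXTERNAL,cv2.CHAIN_APPROX_NONE)[0]:
        P=np.array([ray(d,u,v,z)[:2] for u,v in c[:,0]],np.float32)
        if len(P)<8: continue
        (x,y),(w,h),a=cv2.minAreaRect((P*1000).astype(np.float32))
        if w<h: w,h,a=h,w,a+90
        a=(a+90)%180-90
        if lo<w<hi: out.append((x,y,w,h,a))
    return out
E
python3 - <<'E'
from h import *
d=dict(np.load('pics/top0.png.npz')); im=d['img'].astype(int)
hsv=cv2.cvtColor(d['img'],cv2.COLOR_RGB2HSV)
m=(im.min(2)>205)
for r in rect(d,m,.03,30,180): print('white',np.round(r,1))
w=(hsv[...,0]>8)&(hsv[...,0]<22)&(hsv[...,1]>100); w[:, 235:]=0
w=cv2.morphologyEx(w.astype(np.uint8),cv2.MORPH_CLOSE,np.ones((15,15)))
for r in rect(d,w,.028,150,300): print('skid',np.round(r,1))
for r in rect(d,m,.22,100,180): print('flap',np.round(r,1))
g=(hsv[...,0]>60)&(hsv[...,0]<90)&(hsv[...,1]>100); g[:,:400]=0
for (u,v) in [(257,190),(262,272)]: print(ray(d,u,v,.04))
# zoomed crop
big=cv2.resize(d['img'][170:330,120:520],(800,320),interpolation=cv2.INTER_CUBIC)
b2=cv2.resize(d['img'][180:285,410:520],(800,764))[:, :]
b2=cv2.resize(d['img'][180:285,410:520],(330,315),interpolation=cv2.INTER_CUBIC); b3=cv2.resize(d['img'][215:320,125:235],(330,315),interpolation=cv2.INTER_CUBIC)
cv2.imwrite('pics/c1.png',np.hstack([b2,b3])[...,::-1])
E
```

```text
white [ 77.1 739.6 111.   26.3 -31.8]
white [ 253.8 -334.5   83.8   22.3  -32. ]
white [ 288.4 -516.7  157.1   34.    89.1]
white [ 471.1 -158.4   96.8   34.8   89.2]
white [492.1   7.3  53.4  38.3 -82.7]
white [504.7 316.8  41.1  39.1   8.7]
white [577.1 141.7  99.1  38.6  85.6]
white [ 579.3 -158.    55.6   37.6  -72.2]
white [ 541.7 -427.3  165.   130.    89.3]
white [ 678.7 -158.    98.5   38.4  -81.9]
white [690.1 153.   38.4  36.8 -45.1]
white [706.7  -5.1  51.6  35.9  89.3]
white [714.5 767.3  39.2  28.6 -63. ]
white [ 747.  -607.6   98.7   42.7  -10.4]
white [ 805.3 -126.8   36.6   35.6   -1.2]
white [826.2 561.4  38.5  28.9 -63. ]
white [ 815.6 -572.5   67.8    7.6   21.2]
white [ 819.3 -698.1  127.2   12.1   21.6]
white [ 831.6 -729.9  127.4   12.6   21.3]
white [1123.6  347.9  103.    55.2   89.5]
white [1121.6 -487.5  105.1   62.3   81.6]
white [1182.9  394.5   46.1   24.8  -62.5]
white [1182.7 -437.5   42.6   26.2  -69.9]
white [1190.2  307.5   39.3   21.5   68.7]
white [1188.8 -529.6   40.8   22.2   71.9]
skid [489.1 361.1 221.6 221.3 -81.6]
flap [ 300.6 -453.5  138.2   29.9   89.1]
flap [ 523.3 -374.9  145.2  114.4   89.3]
flap [ 767.5 -613.1  111.9   10.7   21.6]
flap [ 778.4 -641.1  112.    11.1   21.3]
flap [854.  333.  168.4   2.5  89.4]
[0.69425745 0.15001212 0.04      ]
[0.4733242  0.13756142 0.04      ]
```

View pics/c1.png

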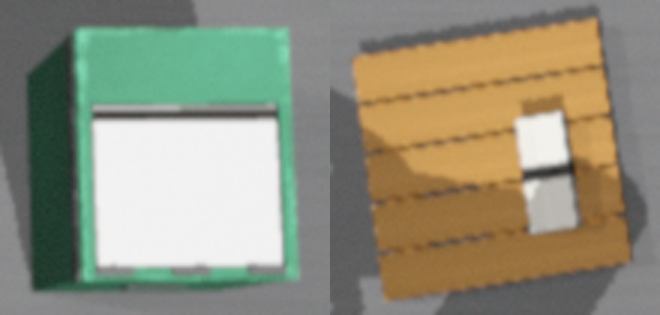

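```bash
cat >> h.py <<'E'
th=np.radians(8.4); S0=np.array([.489,.361]); 
def sk(x,y): return S0+np.array([[np.cos(th),-np.sin(th)],[np.sin(th),np.cos(th)]])@np.array([x,y])/1000
def rel(*wps):
    """wps: (x,y,z,yaw_deg of jaw axis in world) tip-down; prints rows relative to current pose"""
    s=sensors.observe(); p=s['position']; R=s['tool_rot']
    from scipy.spatial.transform import Rotation as Ro
    for x,y,z,yaw in wps:
        best=None
        for k in (0,180):
            a=np.radians(yaw+k); Y=np.array([np.cos(a),np.sin(a),0]); X=np.array([0,0,-1.]); Rt=np.stack([X,Y,np.cross(X,Y)],1)
            rv=Ro.from_matrix(R.T@Rt).as_rotvec(degrees=True)
            if best is None or np.linalg.norm(rv)<np.linalg.norm(best): best=rv
        print((R.T@(np.array([x,y,z])-p)/.025).round(2).tolist()+(best/6).round(2).tolist())
    print('pos',p.round(4),'yaw',np.degrees(np.arctan2(R[1,1],R[0,1])).round(1),'t',s['time_s'],'q6',s['q'][5].round(1),'w',s['grip_width'].round(4),'F',s['ft_force'].round(1))
E
python3 - <<'E'
from h import *
d=dict(np.load('pics/top0.png.npz'))
for u,v in [(434.3,189.3),(506.7,189.3),(509.3,273.3),(437.3,274)]: print('boxtop',ray(d,u,v,.22).round(4))
for u,v in [(440.5,215),(502.5,215),(442,270),(505,270)]: print('flap',ray(d,u,v,.22).round(4))
print('strap meas',ray(d,197.3,272.3,.058), sk(-22,-52))
rel((.577,.142,.2,-4.4),(.579,-.158,.2,17.8))
E
```

```text
boxtop [ 0.6558 -0.2899  0.22  ]
boxtop [ 0.6536 -0.4637  0.22  ]
boxtop [ 0.4525 -0.4601  0.22  ]
boxtop [ 0.4532 -0.2898  0.22  ]
flap [ 0.5935 -0.3025  0.22  ]
flap [ 0.5916 -0.4507  0.22  ]
flap [ 0.4625 -0.3012  0.22  ]
flap [ 0.4604 -0.4503  0.22  ]
strap meas [0.47394646 0.30531272 0.058     ] [0.47483233 0.30634401]
[2.24, -9.02, 19.92, 12.53, 0.01, 0.01]
[2.25, -20.32, 23.95, 8.83, 0.0, 0.01]Traceback (most recent call last):
  File "<stdin>", line 6, in <module>
  File "h.py", line 34, in rel
    print('pos',p.round(4),'yaw',np.degrees(np.arctan2(R[1,1],R[0,1])).round(1),'t',s['time_s'],'q6',s['q'][5].round(1),'w',s['grip_width'].round(4),'F',s['ft_force'].round(1))
                                                                                                                            ^^^^^^^^^^^^^^^^^^^^^
AttributeError: 'float' object has no attribute 'round'
```

>>> arm_command:
  plan:
    - [[2.2,-9,19.9,12.5,0,0],[2.2,-9,19.9,12.5,0,0],[2.2,-9,19.9,12.5,0,0],[2.2,-9,19.9,12.5,0,0],[2.2,-9,19.9,12.5,0,0],[2.2,-9,19.9,12.5,0,0],[2.2,-9,19.9,12.5,0,0],[2.2,-9,19.9,12.5,0,0],[2.2,-9,19.9,12.5,0,0],[2.2,-9,19.9,12.5,0,0]]
  jaw: 0
  newtons: 60

```text
time_s: 1.1
position: [0.5427, 0.1746, 0.2058]
tool_rot: [[-0.001, 0.997, -0.077], [0.0, -0.077, -0.997], [-1.0, -0.001, -0.0]]
ft_force: [1.5, 0.1, -0.6]
grip_width: 0.0856
```

>>> arm_command:
  plan:
    - [[0,0,0,0,0,0],[0,0,0,0,0,0],[0,0,0,0,0,0]]

```text
time_s: 1.4
position: [0.5409, 0.177, 0.2061]
tool_rot: [[-0.001, 0.997, -0.073], [0.0, -0.073, -0.997], [-1.0, -0.001, -0.0]]
ft_force: [0.3, 0.6, -0.5]
grip_width: 0.0852
```

```bash
sed -i "s/s\['grip_width'\].round(4)/round(float(s['grip_width']),4)/" h.py
python3 - <<'E'
from h import *
d=snap('wrist','w1.png'); print({k:np.round(d[k],3).tolist() for k in d if k!='img'})
rel((.5786,.1616,.2,-4.4))
im=d['img'].astype(int)
for r in rect(d,im.min(2)>205,.03,30,130): print(np.round(r,1))
E
```

```text
{'fx': 413.301, 'fy': 413.301, 'cx': 321.687, 'cy': 236.262, 'T': [[0.997, 0.068, 0.023, 0.547], [-0.072, 0.951, 0.302, 0.254], [-0.002, -0.303, 0.953, 0.323], [0.0, 0.0, 0.0, 1.0]]}
[0.25, 1.55, 0.51, 0.04, -0.0, 0.0]
pos [0.5409 0.1772 0.2064] yaw -4.2 t 1.45 q6 10.4 w 0.0855 F [ 0.7 -0.1 -0.3]
[492.5   8.6  54.6  39.3 -82.3]
[697.7 142.   41.8  41.8 -63.5]
[577.3 142.6  99.   39.5  85.7]
[498.7 308.   46.9  22.2   8.2]
```

View pics/w1.png

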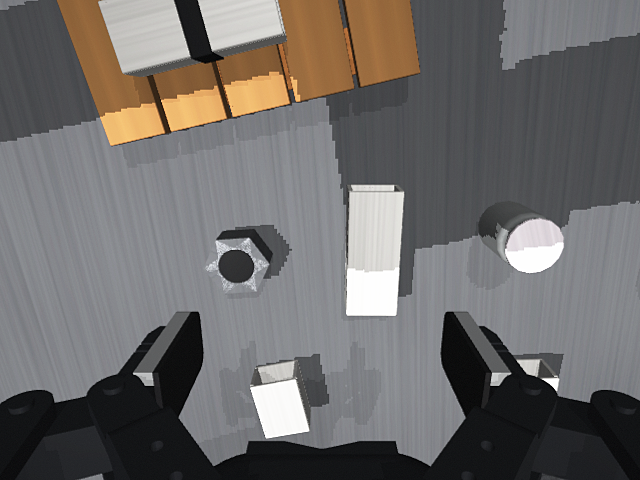

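>>> arm_command:
  plan:
    - [[2,1.55,0.48,0,0,0],[4,1.55,0.48,0,0,0],[5.5,1.55,0.48,0,0,0],[6.5,1.55,0.48,0,0,0],[7,1.55,0.48,0,0,0],[7.05,1.55,0.48,0,0,0],[7.05,1.55,0.48,0,0,0]]

```text
time_s: 2.15
position: [0.5799, 0.1621, 0.0314]
tool_rot: [[0.002, 0.997, -0.073], [0.0, -0.073, -0.997], [-1.0, 0.002, -0.0]]
ft_force: [0.5, 0.5, 1.3]
grip_width: 0.0853
```

>>> arm_command:
  plan:
    - [[0,0,0,0,0,0],[0,0,0,0,0,0],[0,0,0,0,0,0],[0,0,0,0,0,0],[0,0,0,0,0,0],[0,0,0,0,0,0],[0,0,0,0,0,0]]
  jaw: 1
  newtons: 80

```text
time_s: 2.85
position: [0.5799, 0.1616, 0.0311]
tool_rot: [[0.002, 0.997, -0.074], [0.0, -0.074, -0.997], [-1.0, 0.002, -0.0]]
ft_force: [-0.2, 0.8, 7.1]
grip_width: 0.0385
```

Run:
```python
from h import *
g=sk(52,-2); print(g)
rel((.5788,.1625,.16,-4.4),(*g,.16,8.4),(*g,.09,8.4),(*g,.060,8.4))
```

```text
[0.54073433 0.36661777]
[-5.16, -0.04, -0.03, 0.03, -0.0, -0.02]
[-5.16, -2.16, -8.06, -2.11, -0.0, -0.02]
[-2.36, -2.16, -8.06, -2.11, -0.0, -0.02]
[-1.16, -2.17, -8.06, -2.11, -0.0, -0.02]
pos [0.5799 0.1616 0.0311] yaw -4.2 t 2.85 q6 8.6 w 0.0385 F [-0.2  0.8  7.1]
```

>>> arm_command:
  plan:
    - [[-2,0,0,0,0,0],[-4,0,0,0,0,0],[-5.2,-0.5,-1.5,-0.5,0,0],[-5.2,-1,-3.5,-1,0,0],[-5.2,-1.5,-5.5,-1.5,0,0],[-5.2,-2,-7,-2.1,0,0],[-5.2,-2.16,-8.06,-2.1,0,0],[-5.2,-2.16,-8.06,-2.1,0,0],[-5.2,-2.16,-8.06,-2.1,0,0]]

```text
time_s: 3.75
position: [0.5401, 0.3666, 0.1595]
tool_rot: [[-0.001, 0.989, 0.146], [-0.001, 0.146, -0.989], [-1.0, -0.001, 0.001]]
ft_force: [0.6, -0.5, -1.8]
grip_width: 0.0386
```

Run:
```python
from h import *
d=snap('wrist','w2.png'); g=sk(52,-2)
rel((*g,.09,8.4),(*g,.060,8.4))
im=d['img'].copy()
s=sensors.observe()
for x,y,z in [(2,-72,30),(102,-72,30)]: pass
```

```text
[2.79, 0.02, -0.03, -0.01, 0.0, 0.01]
[3.99, 0.02, -0.03, -0.01, 0.0, 0.01]
pos [0.5404 0.3658 0.1597] yaw 8.3 t 3.8 q6 15.4 w 0.0387 F [ 0.3  0.2 -2.4]
```

View pics/w2.png

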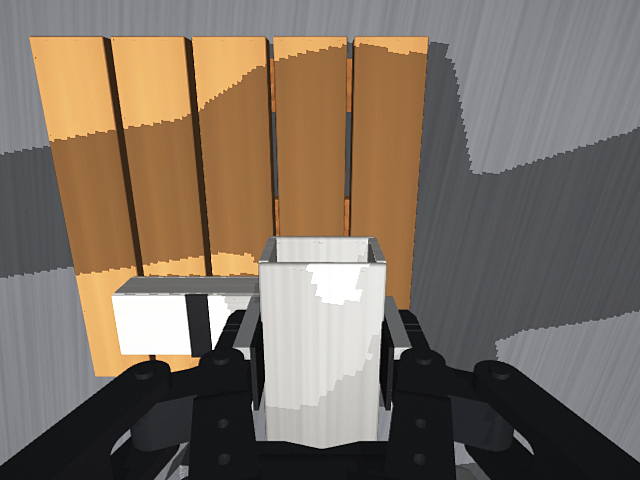

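Run:
```python
from h import *
d=dict(np.load('pics/w2.png.npz'))
A=ray(d,30,37,.028)[:2];B=ray(d,428,37,.028)[:2]; print(A,B,sk(-110,110),sk(110,110),np.linalg.norm(A-B), np.degrees(np.arctan2(*(B-A)[::-1])))
a=ray(d,260,263,.1586);b=ray(d,385,263,.1586);print('tube end',a,b,(a+b)/2,'expected',sk(52,28))
print('strap tube far edge',ray(d,112,294,.058),sk(-72,-32))
```

```text
[0.36514726 0.45451123] [0.58057105 0.48658962] [0.36411091 0.45375082] [0.58175082 0.48588909] 0.21779906448541841 8.469582912006851
tube end [0.51671583 0.39479024 0.1586    ] [0.55446038 0.40044961 0.1586    ] [0.53558811 0.39761992 0.1586    ] expected [0.53635184 0.39629594]
strap tube far edge [0.42335488 0.32154145 0.058     ] [0.42244705 0.31882531]
```

>>> arm_command:
  plan:
    - [[1.5,0,0,0,0,0],[2.8,0.02,-0.03,0,0,0],[3.4,0.02,-0.03,0,0,0],[3.7,0.02,-0.03,0,0,0],[3.85,0.02,-0.03,0,0,0],[3.94,0.02,-0.03,0,0,0],[3.94,0.02,-0.03,0,0,0]]

```text
time_s: 4.5
position: [0.5412, 0.3672, 0.0622]
tool_rot: [[0.001, 0.989, 0.145], [0.0, 0.145, -0.989], [-1.0, 0.001, -0.0]]
ft_force: [-0.4, -0.5, -2.0]
grip_width: 0.0389
```

>>> arm_command:
  plan:
    - [[0,0,0,0,0,0],[0,0,0,0,0,0],[0,0,0,0,0,0],[-0.2,0,0,0,0,0],[-1,0,0,0,0,0],[-2.5,0,0,0,0,0],[-4,0,0,0,0,0],[-5,0,0,0,0,0]]
  jaw: 0.25

```text
time_s: 5.3
position: [0.5412, 0.3675, 0.19]
tool_rot: [[0.004, 0.989, 0.145], [0.001, 0.145, -0.989], [-1.0, 0.004, -0.001]]
ft_force: [0.3, 0.3, 1.0]
grip_width: 0.064
```

```bash
cat >> h.py <<'E'
def tubes(d,z,thr=150):
    im=d['img'].astype(int); hs=cv2.cvtColor(d['img'],cv2.COLOR_RGB2HSV)
    m=(im.min(2)>thr)&(hs[...,1]<40)
    for r in rect(d,m,z,30,160): print(np.round(r,1))
E
python3 - <<'E'
from h import *
d=snap('top','t1.png'); tubes(d,.058,205); print(sk(52,-22),sk(22,52))
# grip tube B (471.1,-158.4,89.2): for slot2 grip at one end 20mm
rel((.4714,-.138,.12,-.8),(.4714,-.138,.034,-.8))
E
```

```text
[ 56.1 506.9 111.1  21.4 -64.6]
[ 256.2 -328.9   82.    20.7  -33.1]
[ 291.5 -507.4  154.3   30.9   89.1]
[446.4 303.2  40.4  37.9   8.6]
[ 469.6 -155.4   95.1   34.2   89.2]
[490.8   7.4  51.8  36.  -83.2]
[576.5 485.  100.3  19.7 -66.7]
[ 576.5 -155.5   52.4   36.1  -72.3]
[ 674.1 -154.8   96.5   36.4  -81.5]
[ 6.841e+02  1.497e+02  3.520e+01  3.460e+01 -3.000e-01]
[701.1  -4.8  50.7  35.2  89.3]
[708.7 753.8  38.5  28.1 -63.1]
[ 742.  -596.8   94.2   41.9  -10.6]
[ 799.2 -124.4   35.    33.    89.4]
[819.3 551.4  36.6  27.2 -63. ]
[ 808.1 -562.2   66.6    5.9   21. ]
[865.8 416.1  75.    0.   89.4]
[ 811.9 -686.1  125.    10.6   21.7]
[ 823.6 -716.3  125.1   11.3   21.3]
[887.8 526.2  41.8  10.7   1.2]
[886.1 279.3 145.6  42.3 -88.9]
[909.2 334.7 110.3   0.   89.4]
[0.54365599 0.34683233] [0.50316767 0.41565599]
[2.85, -5.78, 19.62, 1.53, -0.03, -0.09]
[6.29, -5.81, 19.63, 1.53, -0.03, -0.09]
pos [0.5422 0.368  0.1938] yaw 8.4 t 5.35 q6 15.5 w 0.0638 F [0.5 0.2 3.6]
```

>>> arm_command:
  plan:
    - [[1,-5.8,21.2,1.5,0,0],[1,-5.8,21.2,1.5,0,0],[1,-5.8,21.2,1.5,0,0],[1,-5.8,21.2,1.5,0,0],[1,-5.8,21.2,1.5,0,0],[1,-5.8,21.2,1.5,0,0],[1,-5.8,21.2,1.5,0,0],[1,-5.8,21.2,1.5,0,0],[1,-5.8,21.2,1.5,0,0],[1,-5.8,21.2,1.5,0,0]]

```text
time_s: 6.35
position: [0.4799, -0.1305, 0.1641]
tool_rot: [[0.001, 1.0, -0.011], [-0.0, -0.011, -1.0], [-1.0, 0.001, 0.0]]
ft_force: [0.6, 0.3, 0.4]
grip_width: 0.0643
```

>>> arm_command:
  plan:
    - [[0,0,0,0,0,0],[0,0,0,0,0,0],[0,0,0,0,0,0]]

```text
time_s: 6.65
position: [0.4805, -0.1276, 0.1639]
tool_rot: [[0.0, 1.0, -0.01], [0.0, -0.01, -1.0], [-1.0, 0.0, -0.0]]
ft_force: [-0.2, 0.5, 0.0]
grip_width: 0.0642
```

Run:
```python
from h import *
d=snap('wrist','w3.png'); tubes(d,.03,160)
rel((.4708,-.1784,.12,-.8),(.4708,-.1784,.034,-.8))
d=snap('top','t2.png'); print('top');tubes(d,.058,205)
```

```text
[ 576.9 -153.3   64.6   40.4  -72.2]
[ 670.1 -127.1   36.     3.   -78.2]
[ 470.6 -158.    99.4   39.5   88.8]
[ 672.9 -158.5   98.6   33.1  -79.3]
[493.9  -7.   39.6  26.5   7. ]
[1.76, -0.37, 2.05, 0.04, -0.0, -0.0]
[5.2, -0.37, 2.05, 0.04, -0.0, -0.0]
pos [ 0.4806 -0.1273  0.1639] yaw -0.5 t 6.7 q6 -28.0 w 0.0642 F [-0.5 -0.2 -0.2]
top
[ 256.  -328.3   80.    20.   -32. ]
[ 291.5 -507.4  154.3   30.9   89.1]
[446.4 303.2  40.4  37.9   8.6]
[490.7   7.4  51.7  36.1 -82.6]
[502.7 311.2  39.5  38.    8.4]
[ 498.7 -164.7   91.6   13.    62.5]
[544.  347.3  98.   36.5 -81.9]
[ 579.3 -163.8   36.    34.6   16.9]
[ 676.2 -170.7   64.8   35.9  -81.2]
[708.7 753.8  38.5  28.1 -63.1]
[ 740.7 -596.6   96.9   41.9  -10.6]
[ 799.2 -124.4   35.    33.    89.4]
[819.  551.9  37.8  27.2 -63. ]
[ 808.  -562.2   66.6    6.5   22.2]
[865.7 408.   91.1   0.   89.4]
[ 811.9 -686.1  125.    10.6   21.7]
[ 823.6 -716.3  125.1   11.3   21.3]
[887.7 527.6  41.8  13.4   1.2]
[886.1 279.3 145.6  42.3 -88.9]
[909.2 337.4 115.6   2.7 -89.2]
```

>>> arm_command:
  plan:
    - [[1,-0.4,1.2,0,0,0],[1.8,-0.4,2.05,0,0,0],[3.5,-0.4,2.05,0,0,0],[4.7,-0.4,2.05,0,0,0],[5.2,-0.4,2.05,0,0,0],[5.2,-0.4,2.05,0,0,0]]

```text
time_s: 7.35
position: [0.4695, -0.1783, 0.0323]
tool_rot: [[-0.003, 1.0, -0.009], [0.002, -0.009, -1.0], [-1.0, -0.003, -0.002]]
ft_force: [-0.2, 0.8, 1.2]
grip_width: 0.064
```

>>> arm_command:
  plan:
    - [[0,0,0,0,0,0],[0,0,0,0,0,0],[0,0,0,0,0,0],[0,0,0,0,0,0],[-1,0,0,0,0,0],[-3,0,0,0,0,0],[-5.2,0,0,0,0,0],[-5.2,0,0,0,0,0]]
  jaw: 1

```text
time_s: 8.15
position: [0.4718, -0.1806, 0.1699]
tool_rot: [[0.01, 1.0, -0.011], [-0.007, -0.011, -1.0], [-1.0, 0.01, 0.007]]
ft_force: [-0.7, -0.4, -1.9]
grip_width: 0.0382
```

Run:
```python
from h import *
g=sk(2,52); print(g); rel((*g,.164,-81.6))
```

```text
[0.48338223 0.41273433]
[0.08, 0.21, -23.74, 13.5, -0.01, -0.12]
pos [ 0.4718 -0.1806  0.1699] yaw -0.6 t 8.15 q6 -33.8 w 0.0382 F [-0.7 -0.4 -1.9]
```

>>> arm_command:
  plan:
    - [[0,0.2,-23.7,13.5,0,-0.1],[0,0.2,-23.7,13.5,0,-0.1],[0,0.2,-23.7,13.5,0,-0.1],[0,0.2,-23.7,13.5,0,-0.1],[0,0.2,-23.7,13.5,0,-0.1],[0,0.2,-23.7,13.5,0,-0.1],[0,0.2,-23.7,13.5,0,-0.1],[0,0.2,-23.7,13.5,0,-0.1],[0,0.2,-23.7,13.5,0,-0.1],[0,0.2,-23.7,13.5,0,-0.1]]

```text
time_s: 9.15
position: [0.4793, 0.2628, 0.1635]
tool_rot: [[-0.007, 0.229, -0.973], [0.005, -0.973, -0.229], [-1.0, -0.007, 0.006]]
ft_force: [-0.0, -0.4, -1.4]
grip_width: 0.0384
```

>>> arm_command:
  plan:
    - [[0,0,0,0,0,0],[0,0,0,0,0,0],[0,0,0,0,0,0]]

```text
time_s: 9.45
position: [0.4798, 0.2601, 0.1636]
tool_rot: [[-0.008, 0.235, -0.972], [0.005, -0.972, -0.235], [-1.0, -0.007, 0.006]]
ft_force: [0.3, -0.2, -2.9]
grip_width: 0.0383
```

Run:
```python
from h import *
d=snap('wrist','w4.png'); z=sensors.observe()['position'][2]-.002
tubes(d,z,150)
g=sk(2,52); rel((*g,.164,-81.6))
```

```text
[507.5 290.  118.2  83.6  13.2]
[0.02, -5.91, -1.57, 0.86, 0.06, 0.06]
pos [0.4799 0.2598 0.1637] yaw -76.5 t 9.5 q6 92.1 w 0.0381 F [ 0.9  0.  -2.6]
```

View pics/w4.png

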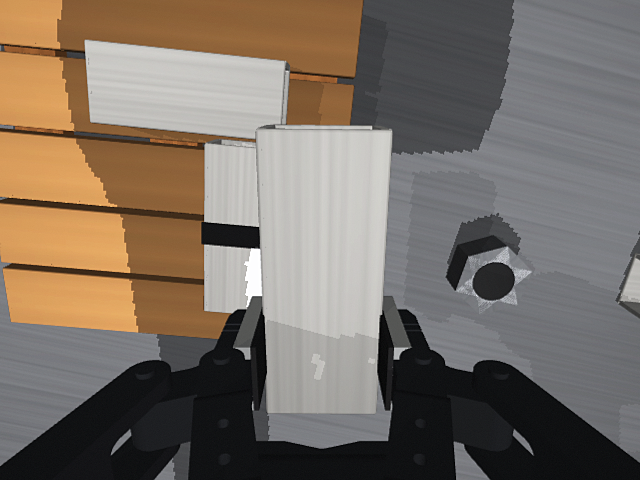

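Run:
```python
from h import *
d=dict(np.load('pics/w4.png.npz')); z=.1623
f=(ray(d,257,129,z)+ray(d,392,129,z))/2; n=(ray(d,268,413,z)+ray(d,376,413,z))/2
print(f,n,np.linalg.norm(f-n),np.degrees(np.arctan2(*(f-n)[1::-1])))
p=np.array([.4799,.2598]);print('off',np.linalg.norm((f+n)[:2]/2-p), ((f+n)[:2]/2-p))
```

```text
[0.5488358  0.27600958 0.1623    ] [0.45562027 0.25402065 0.1623    ] 0.09577394333590411 13.273054018364604
off 0.022928986918157538 [0.02232803 0.00521511]
```

>>> arm_command:
  plan:
    - [[0,-2,-0.5,0.4,0,0],[0,-4,-1,0.8,0.06,0.06],[0,-5.9,-1.57,0.86,0.06,0.06],[0,-5.9,-1.57,0.86,0.06,0.06],[0,-5.9,-1.57,0.86,0.06,0.06],[0,-5.9,-1.57,0.86,0.06,0.06]]

```text
time_s: 10.1
position: [0.4839, 0.4119, 0.1645]
tool_rot: [[-0.0, 0.145, -0.989], [0.0, -0.989, -0.145], [-1.0, -0.0, 0.0]]
ft_force: [-0.1, -0.6, -1.5]
grip_width: 0.038
```

Run:
```python
from h import *
g=sk(2,52); rel((*g,.0625,-81.6))
```

```text
[4.08, -0.03, 0.01, -0.01, 0.0, 0.0]
pos [0.4839 0.4119 0.1645] yaw -81.7 t 10.1 q6 111.4 w 0.038 F [-0.1 -0.6 -1.5]
```

>>> arm_command:
  plan:
    - [[1.5,-0.03,0.08,0,0,0],[2.8,-0.03,0.08,0,0,0],[3.4,-0.03,0.08,0,0,0],[3.8,-0.03,0.08,0,0,0],[4,-0.03,0.08,0,0,0],[4.06,-0.03,0.08,0,0,0],[4.06,-0.03,0.08,0,0,0]]

```text
time_s: 10.8
position: [0.4819, 0.4139, 0.0639]
tool_rot: [[0.001, 0.146, -0.989], [0.001, -0.989, -0.146], [-1.0, -0.001, -0.002]]
ft_force: [0.3, 0.4, -1.8]
grip_width: 0.0383
```

>>> arm_command:
  plan:
    - [[0,0,0,0,0,0],[0,0,0,0,0,0],[0,0,0,0,0,0],[-0.2,0,0,0,0,0],[-1,0,0,0,0,0],[-2.5,0,0,0,0,0],[-4,0,0,0,0,0],[-5,0,0,0,0,0]]
  jaw: 0.25

```text
time_s: 11.6
position: [0.4818, 0.4142, 0.1916]
tool_rot: [[0.004, 0.146, -0.989], [0.003, -0.989, -0.146], [-1.0, -0.002, -0.004]]
ft_force: [0.1, -0.4, 0.5]
grip_width: 0.0644
```

Run:
```python
from h import *
d=snap('top','t3.png'); im=d['img'].astype(int)
for r in rect(d,im.min(2)>205,.03,30,120):
    if 400<r[0]<720 and -250<r[1]<200: print(np.round(r,1))
# C center (678.7,-158) len 98.1 deg ; slot3 grip toward -y by 20
c=np.array([.6787,-.158])-.020*np.array([np.cos(np.radians(98.1)),np.sin(np.radians(98.1))]); print(c)
rel((*c,.17,8.1),(*c,.034,8.1))
```

```text
[492.3   7.4  53.2  37.5 -81.4]
[ 579.2 -157.8   55.1   37.7  -72.3]
[ 679.2 -157.9   98.5   37.1  -81.6]
[ 6.894e+02  1.523e+02  3.580e+01  3.520e+01 -3.000e-01]
[706.7  -5.1  51.6  35.9  89.3]
[ 0.68151802 -0.17780047]
[0.95, 24.62, -4.39, -14.95, -0.1, -0.04]
[6.39, 24.64, -4.34, -14.95, -0.1, -0.04]
pos [0.4827 0.4148 0.1953] yaw -81.6 t 11.65 q6 111.6 w 0.064 F [0.4 1.3 3. ]
```

>>> arm_command:
  plan:
    - [[0.9,24.6,-4.4,-15,0,0],[0.9,24.6,-4.4,-15,0,0],[0.9,24.6,-4.4,-15,0,0],[0.9,24.6,-4.4,-15,0,0],[0.9,24.6,-4.4,-15,0,0],[0.9,24.6,-4.4,-15,0,0],[0.9,24.6,-4.4,-15,0,0],[0.9,24.6,-4.4,-15,0,0],[0.9,24.6,-4.4,-15,0,0],[0.9,24.6,-4.4,-15,0,0]]

```text
time_s: 12.65
position: [0.6336, -0.0393, 0.171]
tool_rot: [[0.001, 1.0, 0.012], [0.001, 0.012, -1.0], [-1.0, 0.001, -0.001]]
ft_force: [0.5, 0.4, 0.3]
grip_width: 0.064
```

Run:
```python
from h import *
rel((.6815,-.1778,.16,8.1))
```

```text
[0.44, 1.85, 5.56, -1.24, -0.01, -0.01]
pos [ 0.6336 -0.0393  0.171 ] yaw 0.7 t 12.65 q6 -14.9 w 0.064 F [0.5 0.4 0.3]
```

>>> arm_command:
  plan:
    - [[0.4,1.85,5.56,-1.2,0,0],[0.4,1.85,5.56,-1.2,0,0],[0.4,1.85,5.56,-1.2,0,0],[0.4,1.85,5.56,-1.2,0,0],[0.4,1.85,5.56,-1.2,0,0]]

```text
time_s: 13.15
position: [0.6801, -0.1771, 0.1601]
tool_rot: [[-0.0, 0.992, 0.129], [0.001, 0.129, -0.992], [-1.0, -0.0, -0.001]]
ft_force: [-0.1, 0.6, -0.7]
grip_width: 0.0643
```

Run:
```python
from h import *
d=snap('wrist','w5.png'); tubes(d,.03,170)
rel((.6815,-.1778,.033,8.1))
d=snap('top','t4.png'); tubes(d,.058,140); print(sk(22,52))
```

```text
[ 747.4 -128.3   49.4   34.7    3. ]
[ 579.8 -158.6   54.4   39.3  -72.2]
[ 678.7 -157.5   99.1   39.3  -81.7]
[5.1, 0.04, 0.09, -0.1, -0.01, -0.0]
pos [ 0.6801 -0.1759  0.1606] yaw 7.5 t 13.2 q6 -31.7 w 0.0638 F [0.2 0.3 1.2]
[-41.7 -89.   31.1  13.5 -17.7]
[-25.  153.5  44.2   2.2  66.6]
[ -15.1 -820.7   47.1    7.7   -4.2]
[  17.6 -113.6   65.9   16.2   12.7]
[ 43.3 -93.8  54.5  20.4  -1.2]
[ 15.9 125.5 127.5  97.4  67.4]
[ 57.7 241.5 107.1  69.2  63.9]
[ 256.2 -327.9   89.7   27.6  -30.6]
[ 232.8 -828.2  111.4   28.9   -4.2]
[447.1 302.9  46.2  43.    8.4]
[423.9 110.  148.5  83.5  66.5]
[490.5   7.3  58.4  42.5 -82.6]
[502.1 414.8 103.   41.5   7.7]
[518.6 336.8 103.7  86.  -80.8]
[ 615.5 -377.4   74.8    2.7   89.3]
[ 650.8 -202.    55.1   48.9   47.4]
[ 684.8 -162.9   35.2   23.9  -80.3]
[685.4 151.1  37.8  37.3  -0.7]
[702.4  -4.8  50.7  37.9  89.3]
[707.9 754.   46.7  36.7 -63. ]
[769.5 819.2  81.2  28.   36.4]
[ 798.9 -124.6   37.8   36.9  -85.6]
[ 803.7 -669.6  130.8   59.4   24.5]
[ 846.1 -880.2   56.6    7.4   12.5]
[ 832.7 -737.5  133.7   62.9   21.3]
[1058.7 -351.3   42.1   22.5  -63.5]
[0.50316767 0.41565599]
```

>>> arm_command:
  plan:
    - [[2,0.04,0.1,-0.1,0,0],[3.5,0.04,0.1,-0.1,0,0],[4.7,0.04,0.1,-0.1,0,0],[5.1,0.04,0.1,-0.1,0,0],[5.1,0.04,0.1,-0.1,0,0]]

```text
time_s: 13.75
position: [0.6814, -0.1772, 0.0327]
tool_rot: [[-0.001, 0.99, 0.142], [0.001, 0.142, -0.99], [-1.0, -0.001, -0.002]]
ft_force: [-0.1, 0.3, 0.4]
grip_width: 0.0641
```

>>> arm_command:
  plan:
    - [[0,0,0,0,0,0],[0,0,0,0,0,0],[0,0,0,0,0,0],[0,0,0,0,0,0],[-1,0,0,0,0,0],[-3,0,0,0,0,0],[-5.4,0,0,0,0,0],[-5.4,0,0,0,0,0]]
  jaw: 1

```text
time_s: 14.55
position: [0.6834, -0.1792, 0.1763]
tool_rot: [[0.012, 0.99, 0.141], [-0.005, 0.141, -0.99], [-1.0, 0.011, 0.006]]
ft_force: [1.5, 0.2, -1.9]
grip_width: 0.0385
```

Run:
```python
from h import *
g=sk(-52,2); print(g); rel((*g,.17,8.4))
```

```text
[0.43726567 0.35538223]
[0.04, -6.73, -22.56, -0.05, 0.06, -0.11]
pos [ 0.6834 -0.1792  0.1763] yaw 8.1 t 14.55 q6 -32.4 w 0.0385 F [ 1.5  0.2 -1.9]
```

>>> arm_command:
  plan:
    - [[0,-6.7,-22.6,0,0,-0.1],[0,-6.7,-22.6,0,0,-0.1],[0,-6.7,-22.6,0,0,-0.1],[0,-6.7,-22.6,0,0,-0.1],[0,-6.7,-22.6,0,0,-0.1],[0,-6.7,-22.6,0,0,-0.1],[0,-6.7,-22.6,0,0,-0.1],[0,-6.7,-22.6,0,0,-0.1],[0,-6.7,-22.6,0,0,-0.1],[0,-6.7,-22.6,0,0,-0.1]]

```text
time_s: 15.55
position: [0.4719, 0.2775, 0.1685]
tool_rot: [[-0.01, 0.99, 0.141], [-0.001, 0.141, -0.99], [-1.0, -0.01, -0.001]]
ft_force: [0.1, 0.2, -1.7]
grip_width: 0.0383
```

Run:
```python
from h import *
g=sk(-52,2); rel((*g,.17,8.4))
```

```text
[-0.05, -0.93, -3.28, -0.05, -0.01, 0.09]
pos [0.4719 0.2775 0.1685] yaw 8.1 t 15.55 q6 9.9 w 0.0383 F [ 0.1  0.2 -1.7]
```

>>> arm_command:
  plan:
    - [[0,-0.9,-1.7,-0.05,0,0.1],[0,-0.93,-3.28,-0.05,0,0.1],[0,-0.93,-3.28,-0.05,0,0.1],[0,-0.93,-3.28,-0.05,0,0.1],[0,-0.93,-3.28,-0.05,0,0.1]]

```text
time_s: 16.05
position: [0.4389, 0.3531, 0.1686]
tool_rot: [[0.0, 0.989, 0.145], [0.0, 0.145, -0.989], [-1.0, 0.0, -0.0]]
ft_force: [0.6, 0.5, -2.0]
grip_width: 0.0383
```

Run:
```python
from h import *
g=sk(-52,2); rel((*g,.062,8.4))
snap('wrist','w6.png')
```

```text
[4.26, -0.05, -0.1, -0.01, -0.0, -0.0]
pos [0.4389 0.3531 0.1686] yaw 8.4 t 16.05 q6 18.4 w 0.0383 F [ 0.6  0.5 -2. ]
```

View pics/w6.png

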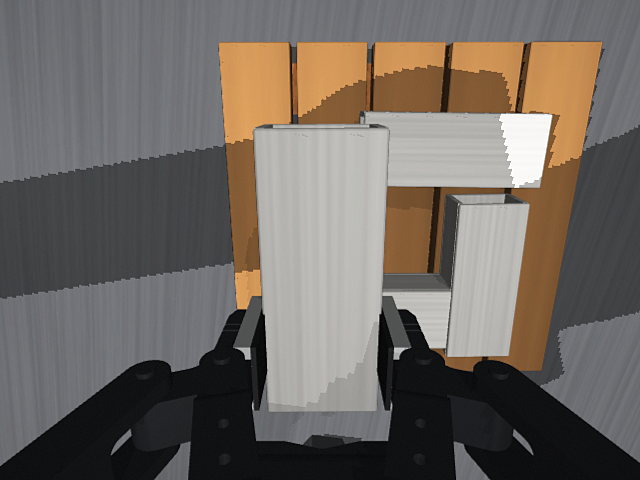

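>>> arm_command:
  plan:
    - [[1.5,-0.05,-0.1,0,0,0],[2.8,-0.05,-0.1,0,0,0],[3.5,-0.05,-0.1,0,0,0],[3.9,-0.05,-0.1,0,0,0],[4.15,-0.05,-0.1,0,0,0],[4.23,-0.05,-0.1,0,0,0],[4.23,-0.05,-0.1,0,0,0]]

```text
time_s: 16.8
position: [0.4377, 0.3561, 0.064]
tool_rot: [[0.002, 0.989, 0.146], [0.001, 0.146, -0.989], [-1.0, 0.002, -0.001]]
ft_force: [-0.4, -0.2, -1.6]
grip_width: 0.0386
```

>>> arm_command:
  plan:
    - [[0,0,0,0,0,0],[0,0,0,0,0,0],[0,0,0,0,0,0],[-0.2,0,0,0,0,0],[-1,0,0,0,0,0],[-2.5,0,0,0,0,0],[-4,0,0,0,0,0],[-5,0,0,0,0,0]]
  jaw: 0.25

```text
time_s: 17.6
position: [0.4374, 0.3564, 0.191]
tool_rot: [[0.003, 0.989, 0.146], [0.002, 0.146, -0.989], [-1.0, 0.004, -0.002]]
ft_force: [0.6, -0.6, 0.0]
grip_width: 0.064
```

Run:
```python
from h import *
# offcuts: P(579.5,-158.2,len 107.8) jaw 17.8 ; Q(492.3,8,len 97.5) jaw 7.5 ; R(706.7,-5.1,len 89.3)
rel((.5795,-.1582,.17,17.8))
d=snap('wrist','w7.png')
```

```text
[0.81, 2.61, 21.2, -1.56, -0.01, -0.03]
pos [0.4374 0.3564 0.191 ] yaw 8.4 t 17.6 q6 18.7 w 0.064 F [ 0.6 -0.6  0. ]
```

>>> arm_command:
  plan:
    - [[0.8,2.6,21.2,-1.55,0,0],[0.8,2.6,21.2,-1.55,0,0],[0.8,2.6,21.2,-1.55,0,0],[0.8,2.6,21.2,-1.55,0,0],[0.8,2.6,21.2,-1.55,0,0],[0.8,2.6,21.2,-1.55,0,0],[0.8,2.6,21.2,-1.55,0,0],[0.8,2.6,21.2,-1.55,0,0],[0.8,2.6,21.2,-1.55,0,0],[0.8,2.6,21.2,-1.55,0,0]]

```text
time_s: 18.65
position: [0.5688, -0.1235, 0.1693]
tool_rot: [[0.001, 0.953, 0.304], [0.001, 0.304, -0.953], [-1.0, 0.001, -0.0]]
ft_force: [0.5, 0.8, 1.0]
grip_width: 0.0641
```

>>> arm_command:
  plan:
    - [[0,0,0,0,0,0],[0,0,0,0,0,0]]

```text
time_s: 18.85
position: [0.5685, -0.1222, 0.1688]
tool_rot: [[-0.0, 0.953, 0.302], [0.001, 0.302, -0.953], [-1.0, 0.0, -0.001]]
ft_force: [-0.5, -0.2, -0.5]
grip_width: 0.0637
```

Run:
```python
from h import *
rel((.5795,-.1582,.12,17.8),(.5795,-.1582,.033,17.8))
d=snap('top','t5.png')
im=d['img'].astype(int)
for r in rect(d,im.min(2)>150,.058,30,160):
    if 350<r[0]<600 and 200<r[1]<500: print(np.round(r,1))
cv2.imwrite('pics/c2.png',cv2.resize(d['img'][215:320,125:235],(550,525),interpolation=cv2.INTER_CUBIC)[...,::-1]); print([[x.round(1) for x in proj(d,[*sk(*s),.058])] for s in ((52,-22),(22,52),(-52,22))])
```

```text
[1.95, -0.02, 1.51, -0.03, -0.01, -0.0]
[5.43, -0.02, 1.51, -0.03, -0.01, -0.0]
pos [ 0.5685 -0.1222  0.1688] yaw 17.6 t 18.85 q6 -41.4 w 0.0637 F [-0.5 -0.2 -0.5]
[488.3 361.4 147.2 145.2 -82.3]
[519.1 337.8 103.6  85.7 -81.6]
[[np.float64(181.7), np.float64(246.0)], [np.float64(155.2), np.float64(261.7)], [np.float64(170.4), np.float64(287.8)]]
```

View pics/c2.png

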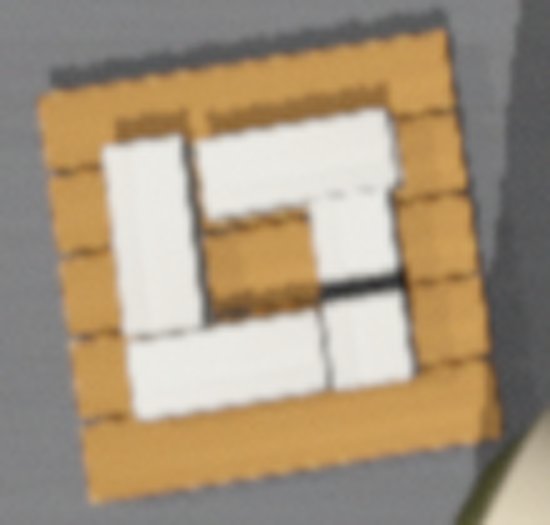

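The crop shows a closed pinwheel, about 147 x 145 mm overall and centred on the skid. Next are the offcuts.

>>> arm_command:
  plan:
    - [[1,0,1,0,0,0],[2,0,1.5,0,0,0],[3.5,0,1.5,0,0,0],[4.9,0,1.5,0,0,0],[5.4,0,1.5,0,0,0],[5.4,0,1.5,0,0,0]]

```text
time_s: 19.5
position: [0.5796, -0.1556, 0.0332]
tool_rot: [[-0.002, 0.952, 0.306], [0.002, 0.306, -0.952], [-1.0, -0.002, -0.003]]
ft_force: [-0.0, 0.3, 0.6]
grip_width: 0.0641
```

>>> arm_command:
  plan:
    - [[0,0,0,0,0,0],[0,0,0,0,0,0],[0,0,0,0,0,0],[0,0,0,0,0,0],[-1.5,0,0,0,0,0],[-3.5,0,0,0,0,0],[-5.5,0,0,0,0,0],[-7.5,0,0,0,0,0],[-9.5,0,0,0,0,0],[-9.8,0,0,0,0,0]]
  jaw: 1

```text
time_s: 20.5
position: [0.581, -0.1575, 0.2869]
tool_rot: [[0.012, 0.952, 0.304], [-0.005, 0.305, -0.952], [-1.0, 0.01, 0.009]]
ft_force: [0.1, 1.2, -0.9]
grip_width: 0.0385
```

Run:
```python
from h import *
rel((.54,-.346,.28,-.5))
```

```text
[0.3, -3.86, 6.68, 3.04, 0.07, -0.11]
pos [ 0.581  -0.1575  0.2869] yaw 17.7 t 20.5 q6 -44.2 w 0.0385 F [ 0.1  1.2 -0.9]
```

>>> arm_command:
  plan:
    - [[0.1,-1,1.7,1,0,-0.1],[0.1,-2,3.5,2,0,-0.1],[0.1,-3,5.2,2.6,0,-0.1],[0.2,-3.86,6.68,3,0.07,-0.1],[0.2,-3.86,6.68,3,0.07,-0.1],[0.2,-3.86,6.68,3,0.07,-0.1],[0.2,-3.86,6.68,3,0.07,-0.1]]

```text
time_s: 21.2
position: [0.5391, -0.3446, 0.274]
tool_rot: [[-0.011, 1.0, -0.004], [0.007, -0.004, -1.0], [-1.0, -0.011, -0.007]]
ft_force: [0.3, 0.4, -1.3]
grip_width: 0.038
```

Run:
```python
from h import *
rel((.54,-.346,.204,-.5))
```

```text
[2.8, 0.07, 0.07, 0.05, -0.06, 0.11]
pos [ 0.5391 -0.3446  0.274 ] yaw -0.2 t 21.2 q6 -42.9 w 0.038 F [ 0.3  0.4 -1.3]
```

>>> arm_command:
  plan:
    - [[0.5,0.05,0.05,0,0,0],[1,0.05,0.05,0,-0.05,0.1],[1.4,0.05,0.05,0,-0.05,0.1],[1.8,0.05,0.05,0,-0.05,0.1],[2.2,0.05,0.05,0,-0.05,0.1],[2.5,0.05,0.05,0,-0.05,0.1],[2.8,0.05,0.05,0,-0.05,0.1],[2.8,0.05,0.05,0,-0.05,0.1],[2.8,0.05,0.05,0,-0.05,0.1]]

```text
time_s: 22.1
position: [0.54, -0.3463, 0.2036]
tool_rot: [[0.001, 1.0, -0.005], [0.001, -0.005, -1.0], [-1.0, 0.001, -0.001]]
ft_force: [4.3, -0.0, 0.5]
grip_width: 0.0385
```

Run:
```python
from h import *
rel((.54,-.346,.204,-.5))
a=snap('scene','s1.png'); b=snap('wrist','w8.png')
cv2.imwrite('pics/c3.png',np.hstack([cv2.resize(a['img'][200:420,0:220],(400,400)),cv2.resize(b['img'],(400,400))])[...,::-1])
```

```text
[-0.02, 0.0, -0.01, 0.04, -0.01, -0.01]
pos [ 0.54   -0.3463  0.2036] yaw -0.3 t 22.1 q6 -43.0 w 0.0385 F [ 4.3 -0.   0.5]
```

View pics/c3.png

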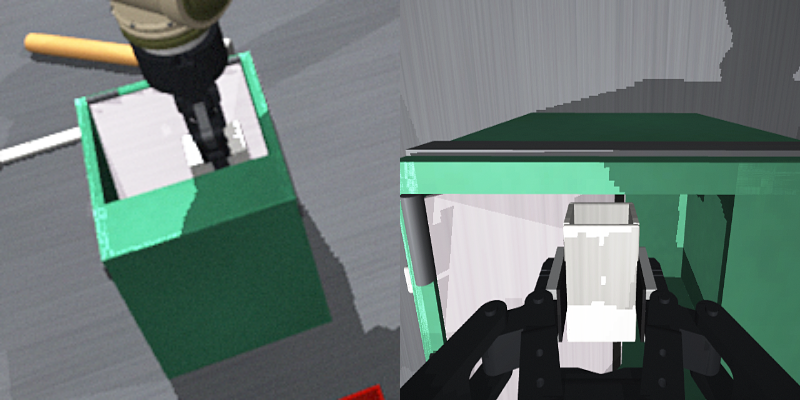

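The flap is held well down and the far side is open below the offcut, so I'm releasing.

>>> arm_command:
  plan:
    - [[0.1,0,0,0,0,0],[0.2,0,0,0,0,0],[0.2,0,0,0,0,0],[0.2,0,0,0,0,0],[0.2,0,0,0,0,0],[0.2,0,0,0,0,0],[0.2,0,0,0,0,0]]
  jaw: 0.25

```text
time_s: 22.9
position: [0.5399, -0.3465, 0.1994]
tool_rot: [[0.001, 1.0, -0.005], [0.0, -0.005, -1.0], [-1.0, 0.001, -0.0]]
ft_force: [6.4, 0.1, 1.9]
grip_width: 0.0642
```

Run:
```python
from h import *
a=snap('scene','s2.png'); b=snap('wrist','w9.png')
cv2.imwrite('pics/c4.png',np.hstack([cv2.resize(a['img'][200:420,0:220],(400,400)),cv2.resize(b['img'],(400,400))])[...,::-1])
rel((.4923,.008,.2,7.5))
```

```text
[-0.02, -1.97, -14.17, -1.3, -0.0, -0.01]
pos [ 0.54   -0.3465  0.1995] yaw -0.3 t 23.0 q6 -43.0 w 0.0636 F [ 6.2 -0.2  1.5]
```

View pics/c4.png

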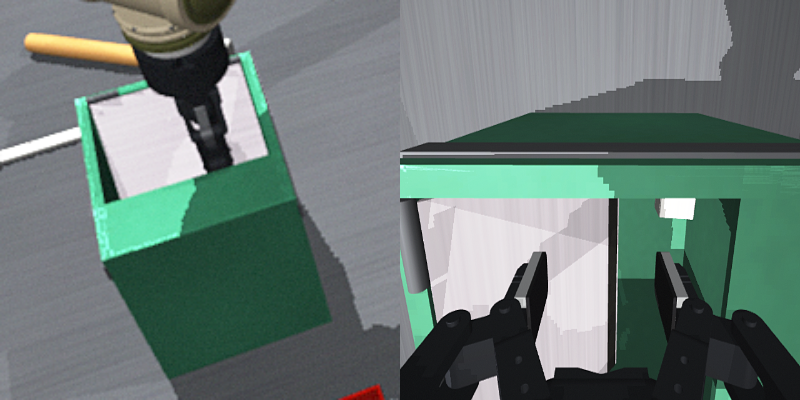

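>>> arm_command:
  plan:
    - [[-1,0,0,0,0,0],[-2,0,0,0,0,0],[-3.4,0,0,0,0,0],[-3.6,-0.3,-1.5,-0.3,0,0],[-3.6,-0.6,-3.5,-0.6,0,0],[-3.6,-0.9,-5.5,-0.9,0,0],[-3.6,-1.2,-7.5,-1.3,0,0],[-3,-1.5,-9.5,-1.3,0,0],[-2,-1.8,-11.5,-1.3,0,0],[-0.5,-1.97,-14.2,-1.3,0,0]]

```text
time_s: 24.0
position: [0.4929, -0.023, 0.2297]
tool_rot: [[-0.001, 0.991, 0.13], [0.0, 0.13, -0.991], [-1.0, -0.001, -0.0]]
ft_force: [1.1, 0.7, -0.3]
grip_width: 0.064
```

Run:
```python
from h import *
rel((.4923,.008,.2,7.5))
d=snap('top','t6.png'); im=d['img'].astype(int)
for r in rect(d,im.min(2)>205,.22,100,180): print('flap',np.round(r,1))
b=snap('wrist','w10.png'); tubes(b,.03,170)
```

```text
[1.19, 0.14, -1.23, -0.0, -0.0, 0.01]
pos [ 0.4929 -0.023   0.2297] yaw 7.5 t 24.0 q6 -23.9 w 0.064 F [ 1.1  0.7 -0.3]
flap [ 68.4  87.2 154.8  14.5  74.2]
flap [ 301.7 -453.5  138.2   27.6   89.1]
flap [ 524.1 -374.9  144.5  112.1   89.6]
flap [ 767.7 -613.5  111.9    9.5   21.7]
flap [ 778.2 -640.5  112.     9.9   21.3]
flap [834.2 251.  130.4  37.8 -88.9]
[ 751.9 -122.4   74.1   38.1    2.7]
[704.4  -2.5  56.6  43.1  88.2]
[492.2   8.7  56.4  39.8 -82.9]
```

>>> arm_command:
  plan:
    - [[1.5,0.14,-1,0,0,0],[3.3,0.14,-1.25,0,0,0],[5.2,0.14,-1.25,0,0,0],[6.7,0.14,-1.25,0,0,0],[7.5,0.14,-1.25,0,0,0],[7.85,0.14,-1.25,0,0,0],[7.85,0.14,-1.25,0,0,0]]

```text
time_s: 24.8
position: [0.4932, 0.0067, 0.0333]
tool_rot: [[-0.003, 0.991, 0.13], [0.001, 0.13, -0.991], [-1.0, -0.002, -0.001]]
ft_force: [-0.5, 0.4, 0.5]
grip_width: 0.0635
```

>>> arm_command:
  plan:
    - [[0,0,0,0,0,0],[0,0,0,0,0,0],[0,0,0,0,0,0],[0,0,0,0,0,0],[-1.5,0,0,0,0,0],[-3.5,0,0,0,0,0],[-5.5,0,0,0,0,0],[-7.5,0,0,0,0,0],[-9.5,0,0,0,0,0],[-9.8,0,0,0,0,0]]
  jaw: 1

```text
time_s: 25.8
position: [0.4947, 0.0068, 0.2855]
tool_rot: [[0.011, 0.991, 0.131], [-0.002, 0.131, -0.991], [-1.0, 0.011, 0.003]]
ft_force: [0.7, 0.2, -1.7]
grip_width: 0.038
```

Run:
```python
from h import *
rel((.54,-.406,.28,-.5))
```

```text
[0.27, -0.37, 16.6, 1.34, 0.02, -0.11]
pos [0.4947 0.0068 0.2855] yaw 7.5 t 25.8 q6 -20.5 w 0.038 F [ 0.7  0.2 -1.7]
```

>>> arm_command:
  plan:
    - [[0,0,1.5,0.2,0,0],[0,0,3.3,0.4,0,0],[0,0,5.2,0.6,0,0],[0,-0.1,7,0.8,0,0],[0,-0.2,9,1,0,0],[0,-0.3,11,1.2,0,-0.1],[0,-0.37,13,1.34,0,-0.1],[0,-0.37,15,1.34,0,-0.1],[0,-0.37,16.6,1.34,0,-0.1],[0,-0.37,16.6,1.34,0,-0.1]]

```text
time_s: 26.8
position: [0.5376, -0.4103, 0.2759]
tool_rot: [[-0.013, 1.0, -0.014], [0.001, -0.014, -1.0], [-1.0, -0.013, -0.001]]
ft_force: [0.4, 1.0, -2.5]
grip_width: 0.0383
```

>>> arm_command:
  plan:
    - [[0,0,0,0,0,0],[0,0,0,0,0,0],[0,0,0,0,0,0]]

```text
time_s: 27.1
position: [0.5389, -0.4044, 0.2789]
tool_rot: [[-0.011, 1.0, -0.008], [0.0, -0.008, -1.0], [-1.0, -0.011, -0.0]]
ft_force: [-0.3, -0.9, -1.3]
grip_width: 0.0382
```

Run:
```python
from h import *
rel((.54,-.406,.204,-.5))
```

```text
[2.99, 0.08, 0.06, 0.01, -0.0, 0.1]
pos [ 0.5389 -0.4044  0.2789] yaw -0.4 t 27.1 q6 -46.4 w 0.0382 F [-0.3 -0.9 -1.3]
```

>>> arm_command:
  plan:
    - [[0.6,0.07,0.05,0,0,0.1],[1.1,0.07,0.05,0,0,0.1],[1.5,0.07,0.05,0,0,0.1],[1.9,0.07,0.05,0,0,0.1],[2.3,0.07,0.05,0,0,0.1],[2.7,0.07,0.05,0,0,0.1],[3,0.07,0.05,0,0,0.1],[3,0.07,0.05,0,0,0.1],[3,0.07,0.05,0,0,0.1]]

```text
time_s: 28.0
position: [0.5402, -0.4068, 0.2029]
tool_rot: [[0.001, 1.0, -0.009], [0.001, -0.009, -1.0], [-1.0, 0.001, -0.001]]
ft_force: [4.9, -0.8, 1.3]
grip_width: 0.0382
```

>>> arm_command:
  plan:
    - [[0.1,0,0,0,0,0],[0.2,0,0,0,0,0],[0.2,0,0,0,0,0],[0.2,0,0,0,0,0],[0.2,0,0,0,0,0],[0.2,0,0,0,0,0],[0.2,0,0,0,0,0]]
  jaw: 0.25

```text
time_s: 28.7
position: [0.5404, -0.4069, 0.1988]
tool_rot: [[0.002, 1.0, -0.009], [-0.0, -0.009, -1.0], [-1.0, 0.002, 0.0]]
ft_force: [6.1, 0.7, 2.5]
grip_width: 0.0641
```

Run:
```python
from h import *
b=snap('wrist','w11.png')
cv2.imwrite('pics/c5.png',cv2.resize(b['img'],(480,360))[...,::-1])
rel((.7055,-.004,.2,-.7))
```

```text
[-0.04, 6.46, -16.18, 0.03, 0.01, -0.02]
pos [ 0.5403 -0.4069  0.1989] yaw -0.5 t 28.75 q6 -46.5 w 0.064 F [ 5.9 -0.1  2.7]
```

View pics/c5.png

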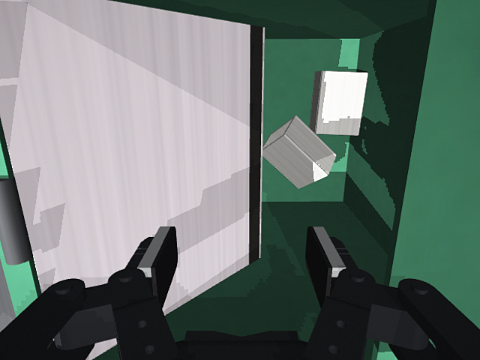

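Both offcuts are on the box floor. One more remains.

>>> arm_command:
  plan:
    - [[-1,0,0,0,0,0],[-2,0,0,0,0,0],[-3.4,0,0,0,0,0],[-3.6,0.6,-1.5,0,0,0],[-3.6,1.3,-3.2,0,0,0],[-3.6,2.1,-5,0,0,0],[-3.6,2.9,-6.8,0,0,0],[-3.6,3.7,-8.6,0,0,0],[-3,4.6,-10.6,0,0,0],[-2,5.5,-12.6,0,0,0]]

```text
time_s: 29.75
position: [0.6739, -0.1058, 0.2558]
tool_rot: [[0.0, 1.0, -0.009], [-0.001, -0.009, -1.0], [-1.0, 0.0, 0.001]]
ft_force: [1.0, -0.5, -0.7]
grip_width: 0.0639
```

Run:
```python
from h import *
rel((.7055,-.004,.16,-.7))
```

```text
[3.83, 1.22, -4.09, 0.03, 0.01, -0.0]
pos [ 0.6739 -0.1058  0.2558] yaw -0.5 t 29.75 q6 -18.3 w 0.0639 F [ 1.  -0.5 -0.7]
```

>>> arm_command:
  plan:
    - [[1,0.4,-1.4,0,0,0],[2,0.8,-2.8,0,0,0],[3,1.2,-4.1,0,0,0],[3.8,1.2,-4.1,0,0,0],[3.8,1.2,-4.1,0,0,0]]

```text
time_s: 30.25
position: [0.703, -0.0044, 0.1566]
tool_rot: [[-0.008, 1.0, -0.008], [0.001, -0.008, -1.0], [-1.0, -0.008, -0.001]]
ft_force: [0.2, -0.7, -0.7]
grip_width: 0.0644
```

Run:
```python
from h import *
b=snap('wrist','w12.png'); tubes(b,.03,170)
rel((.706,-.005,.033,-.7))
```

```text
[ 749.8 -119.2   50.4   36.     3. ]
[707.4  -1.3  59.3  39.7  87.6]
[5.04, 0.11, -0.01, 0.03, -0.0, 0.04]
pos [ 0.7037 -0.0053  0.1589] yaw -0.5 t 30.3 q6 -9.5 w 0.064 F [-0.8 -0.6 -0.1]
```

>>> arm_command:
  plan:
    - [[1.5,0.1,0,0,0,0],[3,0.12,0,0,0,0],[4.3,0.13,-0.05,0,0,0],[4.9,0.13,-0.05,0,0,0],[5.03,0.13,-0.05,0,0,0],[5.03,0.13,-0.05,0,0,0]]

```text
time_s: 30.9
position: [0.7083, -0.0046, 0.0359]
tool_rot: [[0.001, 1.0, -0.01], [-0.0, -0.01, -1.0], [-1.0, 0.001, 0.0]]
ft_force: [0.3, 0.8, 0.2]
grip_width: 0.0637
```

>>> arm_command:
  plan:
    - [[0,0,0,0,0,0],[0,0,0,0,0,0],[0,0,0,0,0,0],[0,0,0,0,0,0],[-1.5,0,0,0,0,0],[-3.5,0,0,0,0,0],[-5.5,0,0,0,0,0],[-7.5,0,0,0,0,0],[-9.5,0,0,0,0,0],[-9.8,0,0,0,0,0]]
  jaw: 1

```text
time_s: 31.9
position: [0.7085, -0.004, 0.2878]
tool_rot: [[0.012, 1.0, -0.009], [-0.002, -0.009, -1.0], [-1.0, 0.012, 0.002]]
ft_force: [0.7, -0.1, -1.4]
grip_width: 0.0383
```

Run:
```python
from h import *
rel((.54,-.376,.28,-.5))
```

```text
[0.26, -6.61, 14.94, -0.0, 0.02, -0.12]
pos [ 0.7085 -0.004   0.2878] yaw -0.5 t 31.9 q6 -9.4 w 0.0383 F [ 0.7 -0.1 -1.4]
```

>>> arm_command:
  plan:
    - [[0,-0.7,1.6,0,0,0],[0,-1.4,3.2,0,0,0],[0,-2.1,4.8,0,0,0],[0,-2.9,6.6,0,0,0],[0,-3.7,8.4,0,0,0],[0,-4.5,10.2,0,0,-0.1],[0,-5.3,12.2,0,0,-0.1],[0,-6.1,14.2,0,0,-0.1],[0.1,-6.6,15.9,0,0,-0.1],[0.1,-6.6,15.9,0,0,-0.1]]

```text
time_s: 32.9
position: [0.5361, -0.4053, 0.2753]
tool_rot: [[-0.013, 1.0, -0.016], [0.0, -0.016, -1.0], [-1.0, -0.013, -0.0]]
ft_force: [0.1, -0.5, -1.3]
grip_width: 0.0384
```

>>> arm_command:
  plan:
    - [[0,0,0,0,0,0],[0,0,0,0,0,0],[0,0,0,0,0,0]]

```text
time_s: 33.2
position: [0.5398, -0.3985, 0.2771]
tool_rot: [[-0.011, 1.0, -0.007], [0.0, -0.007, -1.0], [-1.0, -0.011, -0.0]]
ft_force: [0.3, -0.7, -1.4]
grip_width: 0.0384
```

Run:
```python
from h import *
rel((.54,-.40,.202,-.5))
```

```text
[3.01, 0.04, 0.06, 0.01, -0.0, 0.1]
pos [ 0.5398 -0.3985  0.2771] yaw -0.4 t 33.2 q6 -46.0 w 0.0384 F [ 0.3 -0.7 -1.4]
```

>>> arm_command:
  plan:
    - [[0.6,0.03,0.05,0,0,0.1],[1.1,0.03,0.05,0,0,0.1],[1.5,0.03,0.05,0,0,0.1],[1.9,0.03,0.05,0,0,0.1],[2.3,0.03,0.05,0,0,0.1],[2.7,0.03,0.05,0,0,0.1],[3,0.03,0.05,0,0,0.1],[3,0.03,0.05,0,0,0.1],[3,0.03,0.05,0,0,0.1]]

```text
time_s: 34.1
position: [0.5395, -0.401, 0.2015]
tool_rot: [[0.0, 1.0, -0.009], [0.001, -0.009, -1.0], [-1.0, 0.0, -0.001]]
ft_force: [4.8, 0.1, -0.2]
grip_width: 0.0384
```

>>> arm_command:
  plan:
    - [[0.1,0,0,0,0,0],[0.2,0,0,0,0,0],[0.2,0,0,0,0,0],[0.2,0,0,0,0,0],[0.2,0,0,0,0,0],[0.2,0,0,0,0,0],[0.2,0,0,0,0,0]]
  jaw: 0.25

```text
time_s: 34.8
position: [0.5397, -0.4012, 0.1974]
tool_rot: [[0.002, 1.0, -0.009], [-0.0, -0.009, -1.0], [-1.0, 0.002, 0.0]]
ft_force: [6.0, 0.8, 2.3]
grip_width: 0.0642
```

Run:
```python
from h import *
b=snap('wrist','w13.png')
cv2.imwrite('pics/c6.png',cv2.resize(b['img'],(480,360))[...,::-1])
```

```text
(no output)
```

View pics/c6.png

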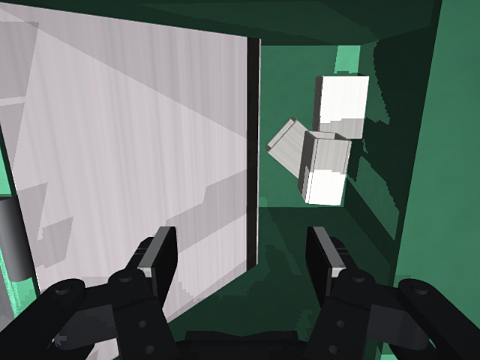

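All three offcuts are in the box. I'll withdraw clear and take a final check.

>>> arm_command:
  plan:
    - [[-1,0,0,0,0,0],[-2,0,0,0,0,0],[-3.4,0,0,0,0,0],[-4.5,0,-1.5,0,0,0],[-5,-0.5,-3.2,0,0,0],[-5,-1,-5,0,0,0],[-5,-1.5,-6.8,0,0,0],[-5,-2,-8.6,0,0,0],[-5,-2.5,-10.6,0,0,0],[-5,-2.5,-11,0,0,0]]

```text
time_s: 35.85
position: [0.4771, -0.122, 0.3227]
tool_rot: [[-0.001, 1.0, -0.007], [0.0, -0.007, -1.0], [-1.0, -0.001, -0.0]]
ft_force: [0.4, -0.2, -0.1]
grip_width: 0.0639
```

>>> arm_command:
  plan:
    - [[0,0,0,0,0,0],[0,0,0,0,0,0],[0,0,0,0,0,0],[0,0,0,0,0,0],[0,0,0,0,0,0]]

```text
time_s: 36.35
position: [0.4792, -0.1265, 0.3216]
tool_rot: [[-0.001, 1.0, -0.01], [0.001, -0.01, -1.0], [-1.0, -0.001, -0.001]]
ft_force: [-1.2, -0.2, -0.2]
grip_width: 0.0646
```

Run:
```python
from h import *
d=snap('top','t9.png'); im=d['img'].astype(int)
for r in rect(d,im.min(2)>205,.22,100,180):
    if r[1]<-350 and 450<r[0]<600: print('flap',np.round(r,1))
for r in rect(d,im.min(2)>150,.058,30,160):
    if 350<r[0]<600 and 200<r[1]<500: print('skid',np.round(r,1))
cv2.imwrite('pics/c7.png',cv2.resize(d['img'][160:330,110:530],(800,324),interpolation=cv2.INTER_CUBIC)[...,::-1])
```

```text
flap [ 524.  -375.   144.4  112.1   89.7]
skid [488.2 361.4 147.3 144.9 -82.2]
skid [519.1 337.8 103.6  85.7 -81.6]
```

View pics/c7.png

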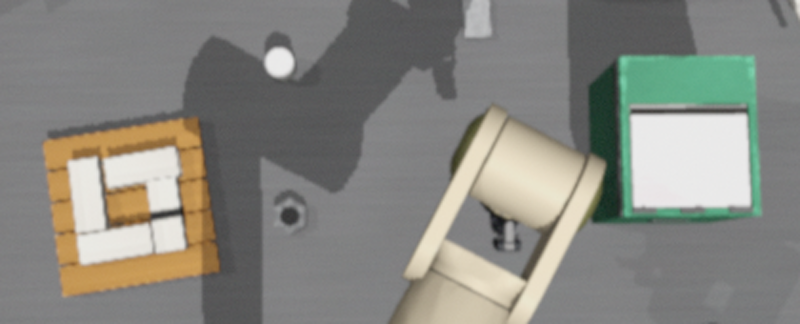

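The bench is clear, the flap is shut, the pinwheel is closed, and the tin and nut look unmoved.

```bash
python3 -c "
from rig import workorder; print(workorder.close_job())"
```

```text
the job is handed in; nothing more can be done
None
```

I laid the three full tubes on the skid as a closed pinwheel. The three offcuts that were there went through the flap into the scrap box. I handed the job in at about 36 s.

- **Tubes:** slot1 and slot2 measured about 0.6 mm and 1.4 mm off their places. I did not measure the slot3 tube on its own. The finished pinwheel, checked again at the end, measures about 147 x 145 mm and is centred within about 1 mm of the skid.
- **Offcuts:** after the last drop the wrist camera showed all three low in the box, one leaning on another.
- **Flap:** in the final top view it has the same outline as when shut at the start.
- **Tin, nut and robot:** the tin and nut look unmoved, and the robot stands clear of everything.

No check failed. One disagreed slightly: the slot2 tube, measured in the gripper, looked 23 mm off its middle instead of 20 mm. I moved it 2 mm for that, and it still landed within tolerance.

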